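Gauge the depth of a guide socket

TASK

Measure how deep the guide socket on the equipment unit is: take the depth gauge out of its stand and push it upright into the socket, past the spring grip inside, until its foot stands on the bottom while the collar is still clear of the rim. Then slide the collar down the rod until it rests flat on the socket's rim, and leave the gauge standing there. Work gently, never pressing on the socket with more than 30 N, and leave the handset, screwdriver and tray where they are.

Things in the scene. Friction and masses are not known exactly. Their poses are not given: they have to be found in the camera images.
- gauge_head (a point): centre of the gauge's head. The depth gauge stands upright in its stand at first: a steel rod 12 mm in diameter, 92 mm long, with a dark round head on top, 20 mm in diameter and 24 mm tall (116 mm overall, about 120 g). This point is on the rod's axis, 12 mm below the very top and 104 mm above the foot; z axis along the rod towards the head
- gauge_foot (a point): centre of the gauge's lower end face, on the rod's axis. The last 4 mm of the rod taper to a diameter of 7 mm. In the stand it is 10 mm above the table, 40 mm deep in a loose hole (14 mm wide) that lets the gauge lean slightly
- collar_under (a point): centre of the underside of the gauge's collar, on the rod's axis: an aluminium ring 44 mm in diameter and 18 mm tall (60 g) that slides on the rod below the head, stays where it is put and slides under a push of 1 to 3 N. At first 8 to 12 mm of bare rod show between its top and the head; it can go down until its top is 58 mm below the head
- collar_top (a point): centre of the collar's upper face, 18 mm above collar_under. The collar is wider than the head, so it can be pushed down from above by fingertips on both sides of the head, or pinched round its outside
- socket_rim (a point): centre of the socket's flat top rim, at the mouth of its bore, 85 mm above the table; z up. The socket is an upright aluminium tube, 36 mm outside, 14 mm bore. From about 10 mm below the rim, spring tongues inside grip the rod and resist its sliding with 8 to 16 N, so that it does not sink by its own weight
- unit: the equipment unit, fixed: a dark flat case 140 x 200 x 44 mm (x, y, z) with a blue front on its -x side; the socket rises 41 mm from the middle of its top. Origin at the centre of its underside. The socket's bore is blind: its depth below the rim differs each time, from 36 to 54 mm, and has to be felt (at the bottom the resistance rises steeply)
- stand: the gauge's stand, fixed: a black plastic block 70 x 70 x 50 mm with the hole in the middle of its top. Origin at the centre of its underside
- gauge: the depth gauge (with its collar); origin at the foot, z along the rod towards the head
- handset_mid (a point): middle of a grey telephone test handset, 205 x 48 x 42 mm, lying on the bench; 20 mm above the bench; bystander
- screwdriver: a screwdriver 180 mm long lying on the bench; bystander
- tray: an empty white open tray 80 x 130 x 35 mm, origin at the centre of its underside; bystander
Mind the look-alikes: they are no part of the job. Leave any purple or red look-alike of the gauge alone. Of the things like the unit, leave any that is orange; of the rest the larger one is meant.

How it is judged:
By the outcome, as a careful person would: the job done as asked, in the order asked, and still so for the second after the job is handed in, with the robot touching nothing.
It also fails if it takes over 72 s, if anything falls off the work surface, if the arm or the gripper's body presses on something with over 40 N, if the wrist force passes 120 N, or if a joint passes its speed limit or range.

ROBOT

A 7-joint arm with a two-finger parallel gripper is mounted at the origin on the work surface. World frame = base frame: x ahead of the robot, y to its left, z up, the work surface at z = 0. Lengths are in m, angles in rad, forces in N, time in s.
With the tool pointing down it reaches from about 0.35 to 0.9 m from the base axis. Payload 8.1 kg.
Tool frame: the origin (TCP) lies between the finger pads; the fingertips stand 8 mm ahead of it and the grasp point (between the pads) lies 11 mm behind it; z points along the fingers, x is the direction in which the jaws open and shut, and the axes are right-handed (so a half turn about z gives the same grasp; the last joint's range is limited). The gripper opens to 85 mm and grips with 20 to 120 N. Pads are 22 mm wide; open, the fingers measure 114 mm over their backs; the gripper's body (76 mm by 85 mm) begins 54 mm behind the grasp point. The pads swing forward as they close: fully open they stand 13 mm farther back than shut.
Start: joints at [1.022, 0.434, 0.025, 1.573, -0.012, 1.134, -0.075], TCP at [0.269, -0.564, 0.239] pointing down, gripper open.
Joint ranges: [-2.62, 2.62], [-0.44, 2.09], [-1.27, 1.32], [0.08, 2.57], [-1.32, 4.46], [0.12, 2], [-2.74, 2.74]. Speed limits (rad/s): [2.22, 2.22, 3.01, 3.01, 3.14, 3.14, 3.14].

INTERFACE

Orientations are given as a unit quaternion [x, y, z, w].
In Python, from rig import bot gives the robot as it stands. The module is installed in compiled form; this text tells all that it offers.
- The arm moves only by the tool send_rows, never from a script. Its argument "plan" is a list of rows, each an object of numbers: "dx", "dy", "dz": the shift along the world's x, y, z in mm; "yaw": the turn about the world's z in degrees; "grip": the closure, from 0 (fully open) to 1 (shut). In form: [{"dx": .., "dy": .., "dz": .., "yaw": .., "grip": ..}, ...]. A call has 1 to 20 rows; each row is the pose to reach, as a shift and turn from the pose commanded when the call began; what a row does not reach only later rows make up. A row lasts 1/10 s, in which the tool goes at most 50 mm and 8.59 degrees, less where a joint would pass 70% of its speed; a pose out of reach is approached as far as the arm can. A call with a gripper value outside its range is refused whole. The fingers move at their own pace and stop on an object; "newtons" is the grip in N (left out, the last holds). Time passes only in rows, so rows that repeat a pose let the fingers close. It gives the time, the measured TCP pose, the force and the opening at its end, in the units of the state.
- bot.get_obs(): the state, without advancing time (a new reading comes with each control period).
- bot.get_image(name): name is "side" or "top"; returns (picture, depth): 420x560x3 uint8, red, green, blue; 420x560 float32, m along the optical axis (not along the pixel's ray), 0 where there is no reading.
- bot.camera_info(name): a dict with "fx", "fy", "cx", "cy" (pixels), "position" and "attitude" of the camera in the world. Camera axes: x right, y down, z forward; pixel columns grow to the right and rows downward; lengths in m; the calibration is good to about 2 mm. A picture is of the moment at which its call begins. camera_info takes no time and is no camera call.
- bot.job_done(): hands the job in, once; it reports no verdict.
The state is a dict: "t": time; "qpos": joint angles; "qd": joint speeds; "effort": joint torques, N m; "tool_pos": TCP position; "eef_rot": TCP orientation; "ft_force": force on the tool from outside, world axes, zero at the start; "torque": the same for the moment, N m; "gripper_width": finger opening in m.
Only numpy, scipy, OpenCV 4.12 (cv2) and the standard library are available. Lean on these libraries where they do the work, as an engineer would, in place of code of your own. Each camera call takes 0.05 s, during which the arm holds its last target.

## Working session

There is one attempt and no reset: what is moved stays moved. The work goes in short steps, Python scripts to look and compute and a tool call to move; the robot and the scene stay as the last step left them, time stands still between calls to the robot, and variables do not carry over. Pictures are saved under pics/ and viewed, and the job is handed in when it is done.

Besides the shell and the picture viewer there is one more tool, called after ">>>" by a JSON object that holds its "api" and its "payload". send_rows: Moves the arm, as the interface text tells. Its arguments: {"type":"object","properties":{"plan":{"type":"array"},"newtons":{"type":"number"}},"required":["plan"]}

```bash
mkdir -p pics; cat > h.py <<'E'
import numpy as np,cv2
from rig import bot
from scipy.spatial.transform import Rotation as R
def grab(name,tag):
    im,d=bot.get_image(name); np.savez('%s_%s.npz'%(tag,name),im=im,d=d)
    cv2.imwrite('pics/%s_%s.png'%(tag,name),im[:,:,::-1]); return im,d
def cam(name):
    c=bot.camera_info(name); a=np.array(c['attitude'])
    M=a if a.shape==(3,3) else R.from_quat(a).as_matrix()
    return c,M,np.array(c['position'])
def cloud(name,d):
    c,M,p=cam(name); v,u=np.indices(d.shape)
    P=np.stack([(u-c['cx'])/c['fx']*d,(v-c['cy'])/c['fy']*d,d],-1)
    W=P@M.T+p; W[d==0]=np.nan; return W
E
python3 - <<'E'
from h import *
for n in('side','top'):
    grab(n,'a'); print(bot.camera_info(n))
print(bot.get_obs())
E
```

```text
{'fx': 489.27127173343246, 'fy': 489.27127173343246, 'cx': 287.1396568025604, 'cy': 209.83356864534937, 'position': array([-0.00873666,  0.83750761,  0.84590804]), 'attitude': array([-0.25542257,  0.85903014, -0.42860588,  0.11455798])}
{'fx': 395.8495035161212, 'fy': 395.8495035161212, 'cx': 275.72896215242287, 'cy': 204.26354660697538, 'position': array([ 0.3675432 , -0.02390162,  0.94674096]), 'attitude': array([-0.69605853,  0.71146131, -0.05573854,  0.07885773])}
{'t': 0.1, 'qpos': array([ 1.02235807,  0.43511591,  0.02499343,  1.57399372, -0.01159368,
        1.13396607, -0.07514773]), 'qd': array([ 0.00137558, -0.00081846, -0.00057301, -0.00144252, -0.00107069,
        0.00051512,  0.00041966]), 'effort': array([ 3.53297437e-03, -6.71755600e+01,  1.02765530e+00, -3.16904318e+01,
        1.56084466e-02,  7.19795062e-03,  3.30828152e-05]), 'tool_pos': array([ 0.26926987, -0.56355284,  0.23863267]), 'eef_rot': array([ 8.45900204e-01, -5.33340789e-01, -5.99340286e-04, -2.97407522e-04]), 'ft_force': array([ 0.11758633,  0.77567065, -0.52366353]), 'torque': array([ 0.02420668, -0.02648528, -0.01590477]), 'gripper_width': 0.08542390960516481}
```

View pics/a_side.png

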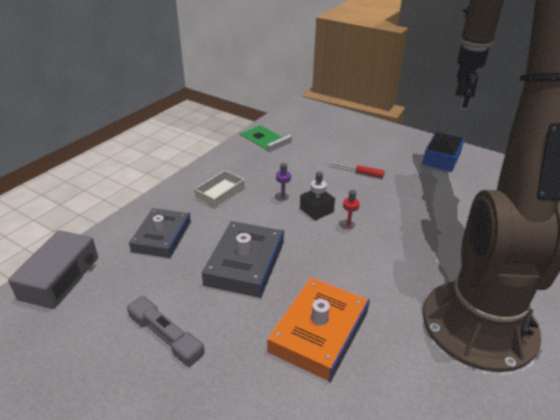

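View pics/a_top.png

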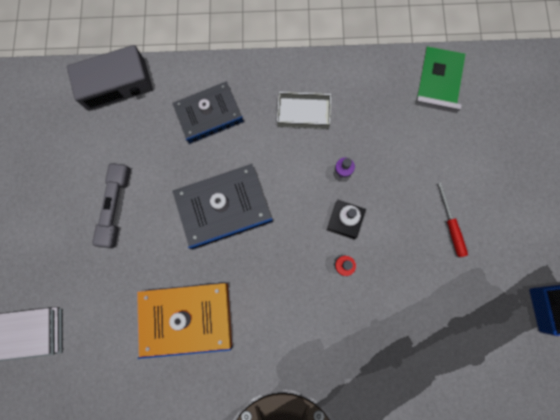

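Both views agree. The gauge is in the black stand at top (349,215) and side (318,185). The large dark unit's socket is at top (218,201) and side (243,240). The purple and red look-alikes stand on either side of the stand.

```bash
python3 - <<'E'
from h import *
tiles=[]
for n,cs in(('top',[(349,215),(218,201)]),('side',[(318,190),(243,243)])):
    f=np.load('a_%s.npz'%n); W=cloud(n,f['d'])
    for (u,v) in cs:
        tiles.append(cv2.resize(f['im'][v-35:v+35,u-35:u+35,::-1],(400,300) if 0 else (290,290),interpolation=cv2.INTER_CUBIC))
        w=W[v-50:v+51,u-50:u+51]; c=W[v,u]
        print(n,u,v,c)
        rr=w.reshape(-1,3)
    # height histograms around
    for nm,c0,r in(('gauge',None,.03),('sock',None,.03)):
        u,v=cs[0 if nm=='gauge' else 1]; c0=W[v,u]
        A=W.reshape(-1,3); A=A[np.isfinite(A[:,0])]
        A=A[np.linalg.norm(A[:,:2]-c0[:2],axis=1)<.05]
        for z in np.arange(.04,.14,.006):
            s=A[(A[:,2]>=z)&(A[:,2]<z+.006)]
            if len(s)>3: print(n,nm,'%.3f'%z,len(s),s.min(0).round(4)[:2],s.max(0).round(4)[:2],s.mean(0).round(4))
cv2.imwrite('pics/crops.png',np.vstack([np.hstack(tiles[:2]),np.hstack(tiles[2:])]))
E
```

```text
top 349 215 [ 0.49920685 -0.15068093  0.12837522]
top 218 201 [0.55086469 0.136923   0.05597482]
top gauge 0.040 18 [ 0.4619 -0.1722] [ 0.5413 -0.1143] [ 0.4917 -0.1398  0.0439]
top gauge 0.046 510 [ 0.461  -0.1974] [ 0.5474 -0.1162] [ 0.5003 -0.1535  0.0498]
top gauge 0.052 91 [ 0.4632 -0.1944] [ 0.5469 -0.1136] [ 0.5019 -0.1532  0.0527]
top gauge 0.076 7 [ 0.4852 -0.1485] [ 0.5095 -0.136 ] [ 0.4949 -0.1405  0.0787]
top gauge 0.082 13 [ 0.4836 -0.1624] [ 0.5256 -0.1354] [ 0.4966 -0.146   0.0849]
top gauge 0.088 196 [ 0.483  -0.1782] [ 0.5255 -0.1365] [ 0.5028 -0.1556  0.0919]
top gauge 0.094 29 [ 0.485 -0.175] [ 0.5224 -0.1388] [ 0.5011 -0.1548  0.0948]
top gauge 0.106 5 [ 0.4954 -0.1594] [ 0.5046 -0.1474] [ 0.4989 -0.1527  0.1087]
top gauge 0.112 6 [ 0.4951 -0.1569] [ 0.5014 -0.1485] [ 0.4983 -0.1513  0.1143]
top gauge 0.118 6 [ 0.4956 -0.1662] [ 0.5092 -0.1481] [ 0.5013 -0.1549  0.1218]
top gauge 0.124 66 [ 0.4951 -0.166 ] [ 0.5142 -0.1471] [ 0.5048 -0.1566  0.1265]
top sock 0.040 996 [0.5011 0.0875] [0.6    0.1865] [0.5505 0.1367 0.0439]
top sock 0.046 156 [0.5029 0.0892] [0.5988
[... 1679 characters left out ...]
] [ 0.4998 -0.1546  0.1216]
side gauge 0.124 18 [ 0.4925 -0.1655] [ 0.5099 -0.1455] [ 0.5028 -0.1561  0.1252]
side sock 0.040 688 [0.486 0.098] [0.5847 0.1964] [0.5307 0.1536 0.0432]
side sock 0.046 52 [0.4915 0.1161] [0.5807 0.1903] [0.533  0.1522 0.0475]
side sock 0.052 29 [0.5238 0.1267] [0.5524 0.1535] [0.5339 0.1436 0.0549]
side sock 0.058 30 [0.5241 0.1254] [0.5512 0.1528] [0.5336 0.1455 0.0609]
side sock 0.064 30 [0.5246 0.1243] [0.5511 0.1537] [0.5345 0.1437 0.067 ]
side sock 0.070 35 [0.524  0.1208] [0.552  0.1534] [0.5365 0.1419 0.0733]
side sock 0.076 42 [0.5244 0.1208] [0.5565 0.1525] [0.538  0.1396 0.0796]
side sock 0.082 96 [0.5262 0.1174] [0.5603 0.1528] [0.5424 0.1355 0.0842]
```

View pics/crops.png

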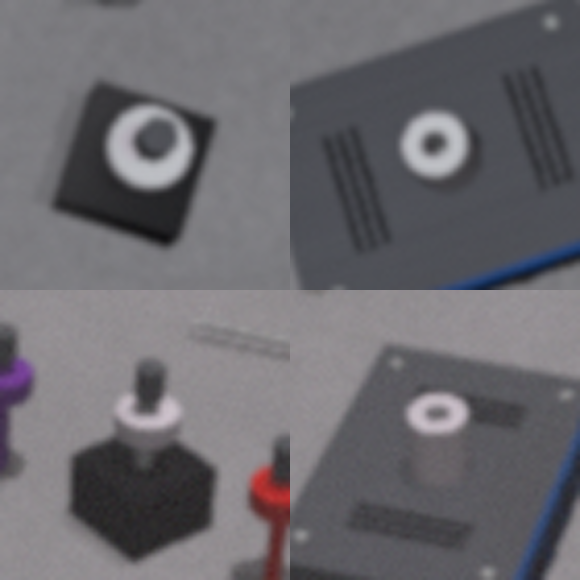

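```bash
python3 - <<'E'
from h import *
for n in('top','side'):
    f=np.load('a_%s.npz'%n); W=cloud(n,f['d']); A=W.reshape(-1,3); I=f['im'].reshape(-1,3).astype(int)
    ok=np.isfinite(A[:,0])
    def q(nm,c,r,z0,z1,extra=None):
        m=ok&(np.linalg.norm(A[:,:2]-c,axis=1)<r)&(A[:,2]>z0)&(A[:,2]<z1)
        if extra is not None:m&=extra
        s=A[m]; ctr,rad=cv2.minEnclosingCircle((s[:,:2]*1e3).astype(np.float32))
        rect=cv2.minAreaRect((s[:,:2]*1e3).astype(np.float32))
        print(n,nm,len(s),np.round(ctr,1),round(rad,1),'zmed',np.median(s[:,2]).round(4),'zmax',s[:,2].max().round(4),'rect',np.round(rect[0],1),np.round(rect[1],1),round(rect[2],1))
    g=np.array([.503,-.156]);s=np.array([.545,.134])
    q('head',g,.03,.122,.135); q('collar',g,.03,.088,.098); q('stand',g,.055,.046,.056); q('rim',s,.03,.082,.09); q('unit',s,.135,.038,.050)
    mx=I.max(1)-I.min(1)
    red=(I[:,0]>I[:,1]+60)&(I[:,2]<I[:,1]+30); pur=(I[:,2]>I[:,1]+40)&(I[:,0]>I[:,1]+20)
    q('red',g,.14,.03,.2,red); q('pur',g,.14,.03,.2,pur)
E
```

```text
top head 69 [ 504.6 -156.8] 9.7 zmed 0.1264 zmax 0.1299 rect [ 504.7 -156.4] [17.6 18.5] 43.3
top collar 225 [ 504.6 -157.2] 21.7 zmed 0.0923 zmax 0.0962 rect [ 504.1 -157.4] [41.5 42.3] 87.5
top stand 617 [ 505.4 -157.6] 48.8 zmed 0.0503 zmax 0.0548 rect [ 505.1 -157.3] [70.  70.9] 69.5
top rim 159 [546.2 132.9] 17.6 zmed 0.085 zmax 0.0895 rect [545.4 133. ] [33.1 33.7] 51.2
top unit 4948 [542.5 132.8] 122.3 zmed 0.0443 zmax 0.0495 rect [544.2 132.5] [145.  201.6] 17.9
top red 253 [ 396.8 -143.8] 21.7 zmed 0.0841 zmax 0.1154 rect [ 397.1 -144.3] [41.  40.4] 88.5
top pur 194 [ 616.3 -153.9] 22.3 zmed 0.0842 zmax 0.1155 rect [ 615.8 -153. ] [41.4 39.3] 66.0
side head 29 [ 501.5 -156.3] 10.9 zmed 0.1246 zmax 0.1274 rect [ 501.2 -155.7] [16.7 20.5] 8.3
side collar 99 [ 500.4 -154.6] 23.0 zmed 0.091 zmax 0.0974 rect [ 500.5 -153.5] [41.2 40.8] 31.1
side stand 311 [ 499.7 -153. ] 48.3 zmed 0.0489 zmax 0.0556 rect [ 502.4 -155.8] [76.4 74.1] 70.1
side rim 96 [542.7 135.1] 18.5 zmed 0.0841 zmax 0.0875 rect [542.7 135.9] [33.7 35.1] 39.0
side unit 3140 [539.6 133. ] 124.3 zmed 0.0432 zmax 0.0497 rect [541.2 134. ] [145.9 205.9] 18.0
side red 116 [ 392.9 -140.5] 21.7 zmed 0.0823 zmax 0.0939 rect [ 391.5 -137.6] [40.3 36.9] 23.5
side pur 89 [ 615.4 -149.2] 21.8 zmed 0.0818 zmax 0.0923 rect [ 613.8 -149. ] [40.7 35. ] 29.8
```

>>> {"api": "send_rows", "payload": {"plan": [{"dx":24,"dy":41},{"dx":48,"dy":82},{"dx":72,"dy":123},{"dx":96,"dy":164},{"dx":120,"dy":205},{"dx":144,"dy":246},{"dx":168,"dy":287},{"dx":192,"dy":328},{"dx":212,"dy":369},{"dx":234,"dy":408},{"dx":234,"dy":408},{"dx":234,"dy":408},{"dx":234,"dy":408}]}}

```text
schema error: expected keys dx, dy, dz, yaw, grip
```

>>> {"api": "send_rows", "payload": {"plan": [{"dx":24,"dy":41,"dz":0,"yaw":0,"grip":0},{"dx":48,"dy":82,"dz":0,"yaw":0,"grip":0},{"dx":72,"dy":123,"dz":0,"yaw":0,"grip":0},{"dx":96,"dy":164,"dz":0,"yaw":0,"grip":0},{"dx":120,"dy":205,"dz":0,"yaw":0,"grip":0},{"dx":144,"dy":246,"dz":0,"yaw":0,"grip":0},{"dx":168,"dy":287,"dz":0,"yaw":0,"grip":0},{"dx":192,"dy":328,"dz":0,"yaw":0,"grip":0},{"dx":212,"dy":369,"dz":0,"yaw":0,"grip":0},{"dx":234,"dy":408,"dz":0,"yaw":0,"grip":0},{"dx":234,"dy":408,"dz":0,"yaw":0,"grip":0},{"dx":234,"dy":408,"dz":0,"yaw":0,"grip":0},{"dx":234,"dy":408,"dz":0,"yaw":0,"grip":0}]}}

```text
t: 1.4
tool_pos: [0.5028, -0.1572, 0.239]
eef_rot: [0.846, -0.534, -0.0, 0.0]
ft_force: [-0.6, -0.5, 0.2]
gripper_width: 0.0853
```

>>> {"api": "send_rows", "payload": {"plan": [{"dx":0,"dy":1,"dz":-25,"yaw":0,"grip":0},{"dx":0,"dy":1,"dz":-55,"yaw":0,"grip":0},{"dx":0,"dy":1,"dz":-85,"yaw":0,"grip":0},{"dx":0,"dy":1,"dz":-110,"yaw":0,"grip":0},{"dx":0,"dy":1,"dz":-125,"yaw":0,"grip":0},{"dx":0,"dy":1,"dz":-132,"yaw":0,"grip":0},{"dx":0,"dy":1,"dz":-132,"yaw":0,"grip":0},{"dx":0,"dy":1,"dz":-132,"yaw":0,"grip":0.4},{"dx":0,"dy":1,"dz":-132,"yaw":0,"grip":0.6},{"dx":0,"dy":1,"dz":-132,"yaw":0,"grip":0.6},{"dx":0,"dy":1,"dz":-132,"yaw":0,"grip":0.6}], "newtons": 20}}

```text
t: 2.5
tool_pos: [0.5038, -0.155, 0.1079]
eef_rot: [0.846, -0.533, 0.0, -0.0]
ft_force: [-0.3, -0.1, 0.4]
gripper_width: 0.0342
```

```bash
python3 - <<'E'
from h import *
o=bot.get_obs(); print(o['tool_pos'],o['ft_force'],o['gripper_width'],o['t'])
im,d=grab('side','b')
cv2.imwrite('pics/b_c.png',cv2.resize(im[120:240,250:410,::-1],(800,600),interpolation=cv2.INTER_CUBIC))
E
```

```text
[ 0.5037772  -0.15502869  0.10787033] [-0.25063189 -0.08600477  0.35620396] 0.034212506719884385 2.5
```

View pics/b_c.png

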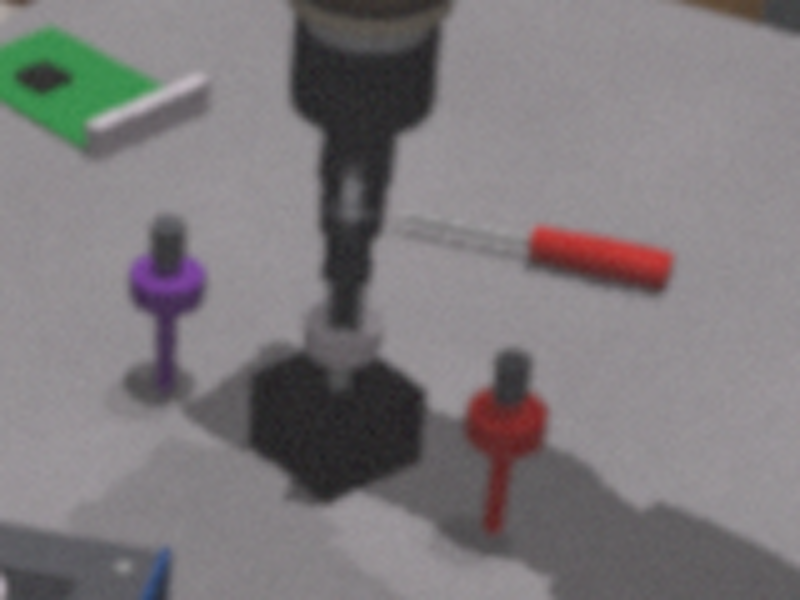

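The fingers straddle the head above the collar (crop about 345,300), and nothing else is touched. Closing now.

>>> {"api": "send_rows", "payload": {"plan": [{"dx":0,"dy":0,"dz":0,"yaw":0,"grip":0.75},{"dx":0,"dy":0,"dz":0,"yaw":0,"grip":1},{"dx":0,"dy":0,"dz":0,"yaw":0,"grip":1},{"dx":0,"dy":0,"dz":0,"yaw":0,"grip":1},{"dx":0,"dy":0,"dz":0,"yaw":0,"grip":1},{"dx":0,"dy":0,"dz":0,"yaw":0,"grip":1}], "newtons": 20}}

```text
t: 3.15
tool_pos: [0.5038, -0.1551, 0.1075]
eef_rot: [0.846, -0.533, 0.0, -0.0]
ft_force: [0.7, -1.3, 3.9]
gripper_width: 0.0189
```

>>> {"api": "send_rows", "payload": {"plan": [{"dx":0,"dy":0,"dz":0,"yaw":0,"grip":1},{"dx":0,"dy":0,"dz":0,"yaw":0,"grip":1},{"dx":0,"dy":0,"dz":8,"yaw":0,"grip":1},{"dx":0,"dy":0,"dz":25,"yaw":0,"grip":1},{"dx":0,"dy":0,"dz":50,"yaw":0,"grip":1},{"dx":0,"dy":0,"dz":75,"yaw":0,"grip":1},{"dx":0,"dy":0,"dz":100,"yaw":0,"grip":1},{"dx":0,"dy":0,"dz":120,"yaw":0,"grip":1},{"dx":0,"dy":0,"dz":120,"yaw":0,"grip":1}], "newtons": 80}}

```text
t: 4.05
tool_pos: [0.5043, -0.1546, 0.2298]
eef_rot: [0.846, -0.533, 0.001, -0.001]
ft_force: [-0.1, 0.4, -2.7]
gripper_width: 0.0176
```

```bash
python3 - <<'E'
from h import *
o=bot.get_obs(); print(o['tool_pos'],o['ft_force'],o['gripper_width'],o['t'])
im,d=grab('side','c')
cv2.imwrite('pics/c_c.png',cv2.resize(im[60:240,210:450,::-1],(800,600),interpolation=cv2.INTER_CUBIC))
E
```

```text
[ 0.50432414 -0.15462667  0.22982632] [-0.08051182  0.41818557 -2.6641374 ] 0.01759977604508233 4.05
```

View pics/c_c.png

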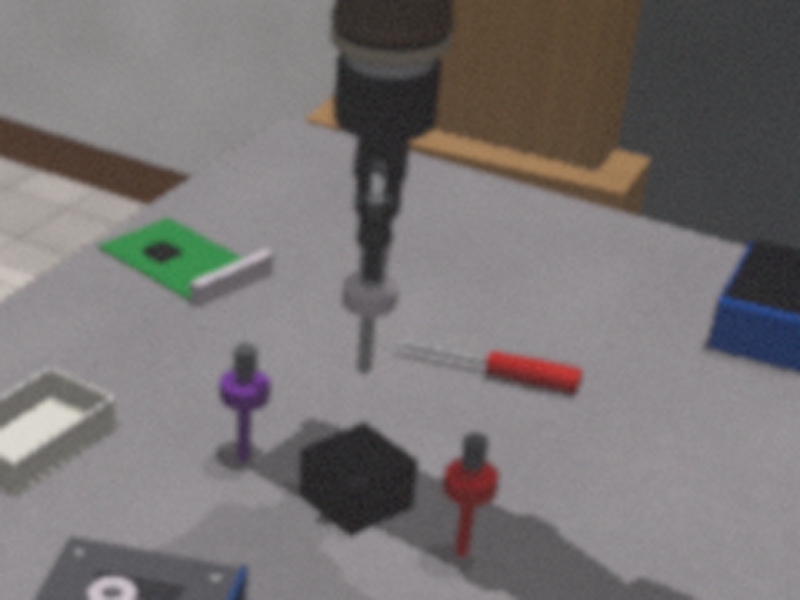

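The gauge is lifted and looks upright (crop: collar at 370,293, foot at 365,370). Next I measure its lean and the offset to the socket in the same views.

```bash
cat > m.py <<'E'
from h import *
import sys
tag=sys.argv[1]; use=sys.argv[2:] or ['top','side']
o=bot.get_obs(); t=o['tool_pos']; print('tcp',t.round(4),o['ft_force'].round(2),o['gripper_width'].round(4),o['t'])
for n in use:
    im,d=grab(n,tag); W=cloud(n,d); A=W.reshape(-1,3); A=A[np.isfinite(A[:,0])]
    A=A[np.linalg.norm(A[:,:2]-t[:2],axis=1)<.035]
    for dz in range(-100,0,8):
        s=A[(A[:,2]>=t[2]+dz/1e3)&(A[:,2]<t[2]+(dz+8)/1e3)]
        if len(s)>3:
            c,r=cv2.minEnclosingCircle((s[:,:2]*1e3).astype(np.float32))
            print(n,dz,len(s),np.round(c,1),round(r,1),'mean',(s.mean(0)*1e3).round(1))
E
python3 m.py c2
```

```text
Traceback (most recent call last):
  File "m.py", line 4, in <module>
    o=bot.get_obs(); t=o['tool_pos']; print('tcp',t.round(4),o['ft_force'].round(2),o['gripper_width'].round(4),o['t'])
                                                                                    ^^^^^^^^^^^^^^^^^^^^^^^^
AttributeError: 'float' object has no attribute 'round'
```

```bash
sed -i "s/o\['gripper_width'\].round(4)/o['gripper_width']/" m.py; python3 m.py c2
```

```text
tcp [ 0.5036 -0.1546  0.2281] [ 0.33  0.55 -1.6 ] 0.017643431206734412 4.1
top -36 4 [ 484.8 -152.9] 9.4 mean [ 484.3 -151.   198.2]
top -28 10 [ 486.2 -154.4] 12.1 mean [ 484.  -152.7  204.1]
top -20 61 [ 489.3 -156.8] 14.9 mean [ 487.6 -156.9  212.4]
top -4 4 [ 488.6 -145.7] 4.3 mean [ 488.1 -145.6  227.5]
side -100 7 [ 500.1 -152.3] 4.7 mean [ 499.9 -152.1  133.1]
side -92 11 [ 499.6 -153.9] 5.8 mean [ 498.8 -152.4  139.8]
side -84 13 [ 500.1 -153.5] 6.3 mean [ 499.9 -152.2  147.4]
side -76 14 [ 499.4 -153.2] 6.7 mean [ 498.7 -152.5  156.1]
side -68 10 [ 498.9 -151.7] 4.2 mean [ 499.4 -150.9  164.4]
side -60 11 [ 500.4 -152.7] 5.1 mean [ 499.2 -151.8  172.3]
side -52 9 [ 498.6 -152.9] 5.6 mean [ 499.4 -152.5  179.4]
side -36 37 [ 498.2 -149.1] 21.0 mean [ 494.  -138.8  196.8]
side -28 46 [ 497.8 -147.8] 21.0 mean [ 493.5 -141.   204.2]
side -20 78 [ 501.3 -152.1] 23.6 mean [ 497.3 -147.7  210. ]
side -12 15 [ 493.1 -142.5] 10.4 mean [ 493.5 -141.9  219.9]
side -4 26 [ 493.9 -142. ] 10.9 mean [ 491.8 -138.2  228.7]
```

>>> {"api": "send_rows", "payload": {"plan": [{"dx":2,"dy":15,"dz":0,"yaw":0,"grip":1},{"dx":6,"dy":40,"dz":0,"yaw":0,"grip":1},{"dx":11,"dy":75,"dz":0,"yaw":0,"grip":1},{"dx":16,"dy":110,"dz":0,"yaw":0,"grip":1},{"dx":21,"dy":145,"dz":0,"yaw":0,"grip":1},{"dx":26,"dy":180,"dz":0,"yaw":0,"grip":1},{"dx":31,"dy":215,"dz":0,"yaw":0,"grip":1},{"dx":36,"dy":250,"dz":0,"yaw":0,"grip":1},{"dx":40,"dy":275,"dz":0,"yaw":0,"grip":1},{"dx":42,"dy":290,"dz":0,"yaw":0,"grip":1},{"dx":42,"dy":290,"dz":-15,"yaw":0,"grip":1},{"dx":42,"dy":290,"dz":-30,"yaw":0,"grip":1},{"dx":42,"dy":290,"dz":-36,"yaw":0,"grip":1},{"dx":42,"dy":290,"dz":-36,"yaw":0,"grip":1},{"dx":42,"dy":290,"dz":-36,"yaw":0,"grip":1}]}}

```text
t: 5.7
tool_pos: [0.5455, 0.1346, 0.1915]
eef_rot: [0.846, -0.534, -0.0, 0.0]
ft_force: [0.4, -0.1, -2.4]
gripper_width: 0.0176
```

```bash
python3 m.py d; python3 - <<'E'
from h import *
a=np.load('d_side.npz')['im'][180:290,170:310,::-1]
cv2.imwrite('pics/d_c.png',cv2.resize(a,(760,597),interpolation=cv2.INTER_CUBIC))
E
```

```text
tcp [0.5455 0.1346 0.1915] [ 0.41 -0.14 -2.45] 0.017648840244281587 5.7
side -100 6 [541.9 136.5] 4.7 mean [542.1 136.9  96.8]
side -92 12 [541.6 136.8] 5.1 mean [541.5 137.5 103.2]
side -84 15 [542.3 134.9] 5.7 mean [540.6 136.  110.9]
side -76 12 [541.5 135.8] 5.0 mean [540.7 136.9 119.1]
side -68 17 [542.3 135.3] 6.5 mean [542.2 137.1 127.1]
side -60 12 [542.5 137.3] 5.2 mean [542.6 138.3 135.9]
side -52 8 [541.5 138.4] 5.0 mean [540.8 138.  141.9]
side -36 34 [539.6 140. ] 20.5 mean [534.4 148.7 160.9]
side -28 52 [539.6 139.5] 20.7 mean [533.1 148.  167.9]
side -20 126 [541.3 135.8] 23.4 mean [538.1 139.6 174.8]
side -12 15 [540.4 137.4] 16.2 mean [536.8 141.1 185. ]
side -4 29 [535.6 137.7] 20.4 mean [534.3 145.6 192.7]
```

View pics/d_c.png

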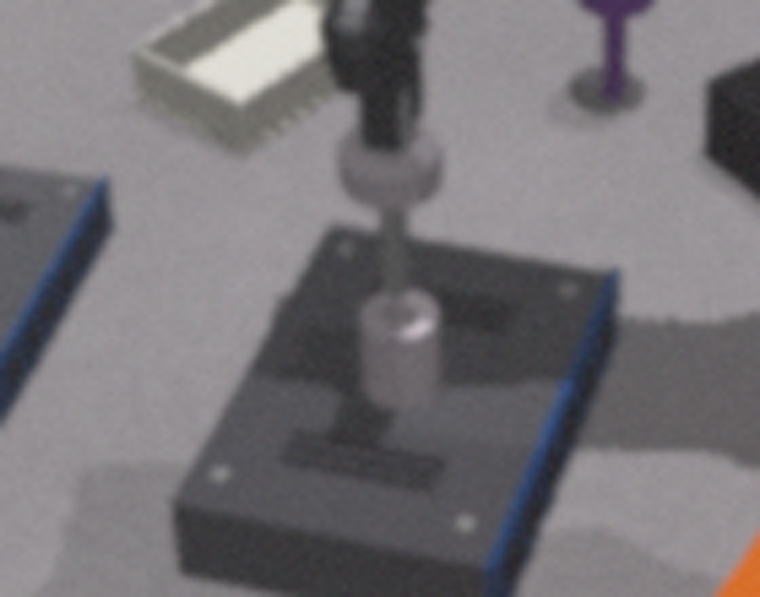

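```bash
python3 - <<'E'
from h import *
c,M,p=cam('side')
def lat(tag,xy,z0,z1,r):
    f=np.load(tag+'_side.npz'); W=cloud('side',f['d']); 
    m=np.isfinite(W[...,0])&(np.hypot(W[...,0]-xy[0],W[...,1]-xy[1])<r)&(W[...,2]>z0)&(W[...,2]<z1)
    out=[]
    for v in range(m.shape[0]):
        u=np.where(m[v])[0]
        if len(u)>=3: out.append((v,u.min(),u.max(),(u.min()+u.max())/2))
    return np.array(out)
ax=np.array([.545,.1345])
def proj(P):
    q=(np.array(P)-p)@M; return q[0]/q[2]*c['fx']+c['cx'],q[1]/q[2]*c['fy']+c['cy']
def rep(nm,o,z):
    a=proj([*ax,z]);b=proj([ax[0]+.00785,ax[1]+.0062,z]); s=(b[0]-a[0])/10
    # predicted column vs z line
    zs=np.linspace(.04,.2,50); L=np.array([proj([*ax,k]) for k in zs]); 
    pred=np.interp(o[:,0],L[::-1,1],L[::-1,0]); e=(o[:,3]-pred)/s
    print(nm,'lateral mm rel ax',np.median(e).round(2),e.mean().round(2),e.std().round(2),len(o),'w',np.median(o[:,2]-o[:,1]+1)/s)
rep('rod',lat('d',ax,.098,.142,.015),.12)
rep('sockA',lat('a',ax,.052,.085,.025),.07)
rep('sockD',lat('d',ax,.052,.080,.025),.07)
# rim in original, brightness ellipse
for tag in('a',):
  for n in('side','top'):
    f=np.load(tag+'_%s.npz'%n);cc,MM,pp=cam(n);im=f['im'].astype(int).min(2)
    def pr(P):
        q=(np.array(P)-pp)@MM; return q[:,0]/q[:,2]*cc['fx']+cc['cx'],q[:,1]/q[:,2]*cc['fy']+cc['cy']
    # model: annulus bright inner 7 outer 18, score by mean inside ann minus bore/outside
    th=np.linspace(0,2*np.pi,48,endpoint=False)
    g=cv2.GaussianBlur(im.astype(np.float32),(0,0),.5)
    def samp(x,y,r,k=.085):
        U,V=pr(np.stack([x+r*np.cos(th),y+r*np.sin(th),0*th+k],1))
        return cv2.remap(g,U.astype(np.float32)[None],V.astype(np.float32)[None],cv2.INTER_LINEAR).mean()
    best=[]
    for x in np.arange(.538,.552,.0005):
        for y in np.arange(.127,.142,.0005):
            best.append((samp(x,y,.012)+samp(x,y,.015)+samp(x,y,.0095)-2*samp(x,y,.003)-samp(x,y,.0)*0,x,y))
    best.sort(reverse=True); B=np.array(best[:8]); print(n,'rim',B[:,1:].mean(0).round(4),B[:,0].round(1))
    # collar top of gauge in stand, z=.0935
E
```

```text
rod lateral mm rel ax -1.29 -1.04 0.72 15 w -11.66944306335604
sockA lateral mm rel ax -2.27 -1.99 0.79 19 w -35.93929664625
sockD lateral mm rel ax -2.06 -1.85 0.77 13 w -35.93929664625
side rim [0.5419 0.1369] [280.8 280.2 280.  279.7 279.7 278.9 278.8 278.8]
top rim [0.5467 0.1335] [366.4 366.3 365.7 365.5 363.4 363.2 363.1 362.8]
```

>>> {"api": "send_rows", "payload": {"plan": [{"dx":0,"dy":0,"dz":-3,"yaw":0,"grip":1},{"dx":0,"dy":0,"dz":-6,"yaw":0,"grip":1},{"dx":0,"dy":0,"dz":-8,"yaw":0,"grip":1},{"dx":0,"dy":0,"dz":-9,"yaw":0,"grip":1},{"dx":0,"dy":0,"dz":-10,"yaw":0,"grip":1},{"dx":0,"dy":0,"dz":-11,"yaw":0,"grip":1},{"dx":0,"dy":0,"dz":-11,"yaw":0,"grip":1}]}}

```text
t: 6.5
tool_pos: [0.5454, 0.135, 0.1802]
eef_rot: [0.846, -0.533, -0.0, 0.0]
ft_force: [-0.8, -0.3, -1.8]
gripper_width: 0.0175
```

Foot is about 2 mm inside the mouth, with no contact force.

>>> {"api": "send_rows", "payload": {"plan": [{"dx":0,"dy":0,"dz":-1,"yaw":0,"grip":1},{"dx":0,"dy":0,"dz":-2,"yaw":0,"grip":1},{"dx":0,"dy":0,"dz":-3,"yaw":0,"grip":1},{"dx":0,"dy":0,"dz":-3,"yaw":0,"grip":1}]}}

```text
t: 6.9
tool_pos: [0.5454, 0.135, 0.1772]
eef_rot: [0.846, -0.533, -0.0, 0.0]
ft_force: [-0.2, -0.4, -2.4]
gripper_width: 0.0178
```

>>> {"api": "send_rows", "payload": {"plan": [{"dx":0,"dy":0,"dz":-1,"yaw":0,"grip":1},{"dx":0,"dy":0,"dz":-2,"yaw":0,"grip":1},{"dx":0,"dy":0,"dz":-3,"yaw":0,"grip":1},{"dx":0,"dy":0,"dz":-4,"yaw":0,"grip":1},{"dx":0,"dy":0,"dz":-4,"yaw":0,"grip":1}]}}

```text
t: 7.4
tool_pos: [0.5454, 0.135, 0.1731]
eef_rot: [0.846, -0.533, -0.0, 0.0]
ft_force: [0.2, 0.0, -1.7]
gripper_width: 0.0179
```

>>> {"api": "send_rows", "payload": {"plan": [{"dx":0,"dy":0,"dz":-1,"yaw":0,"grip":1},{"dx":0,"dy":0,"dz":-2,"yaw":0,"grip":1},{"dx":0,"dy":0,"dz":-3,"yaw":0,"grip":1},{"dx":0,"dy":0,"dz":-4,"yaw":0,"grip":1}]}}

```text
t: 7.8
tool_pos: [0.5455, 0.1351, 0.1692]
eef_rot: [0.846, -0.533, 0.0, 0.0]
ft_force: [-0.9, 0.3, -2.0]
gripper_width: 0.0176
```

>>> {"api": "send_rows", "payload": {"plan": [{"dx":0,"dy":0,"dz":-1,"yaw":0,"grip":1},{"dx":0,"dy":0,"dz":-2,"yaw":0,"grip":1},{"dx":0,"dy":0,"dz":-3,"yaw":0,"grip":1},{"dx":0,"dy":0,"dz":-4,"yaw":0,"grip":1}]}}

```text
t: 8.2
tool_pos: [0.5454, 0.135, 0.1652]
eef_rot: [0.846, -0.533, -0.0, 0.0]
ft_force: [-0.8, -0.4, -1.1]
gripper_width: 0.0178
```

```bash
python3 m.py e; python3 - <<'E'
from h import *
a=np.load('e_side.npz')['im'][180:290,170:310,::-1]
cv2.imwrite('pics/e_c.png',cv2.resize(a,(760,597),interpolation=cv2.INTER_CUBIC))
E
```

```text
tcp [0.5454 0.135  0.1652] [-0.79 -0.38 -1.1 ] 0.017791507084967143 8.2
side -100 35 [539.8 136.7] 17.2 mean [533.4 142.9  68.8]
side -92 43 [543.1 135.6] 18.8 mean [536.7 143.3  77.7]
side -84 96 [542.2 134.6] 18.5 mean [539.9 138.   84.3]
side -76 13 [541.3 137.6] 5.0 mean [540.3 137.9  93.7]
side -68 14 [541.2 137.2] 5.0 mean [540.7 137.9 102. ]
side -60 11 [541.  137.1] 5.0 mean [541.1 138.1 109.7]
side -52 5 [538.2 138.6] 3.6 mean [539.1 138.6 115.6]
side -36 35 [541.6 139.9] 21.4 mean [533.9 148.9 133.9]
side -28 52 [539.3 141.5] 21.0 mean [533.  148.2 141.1]
side -20 121 [542.5 136.6] 22.6 mean [538.2 140.3 148.1]
side -12 12 [539.9 137. ] 14.9 mean [534.4 144.3 157.4]
side -4 30 [538.1 137.6] 20.3 mean [534.8 143.6 165.7]
```

View pics/e_c.png

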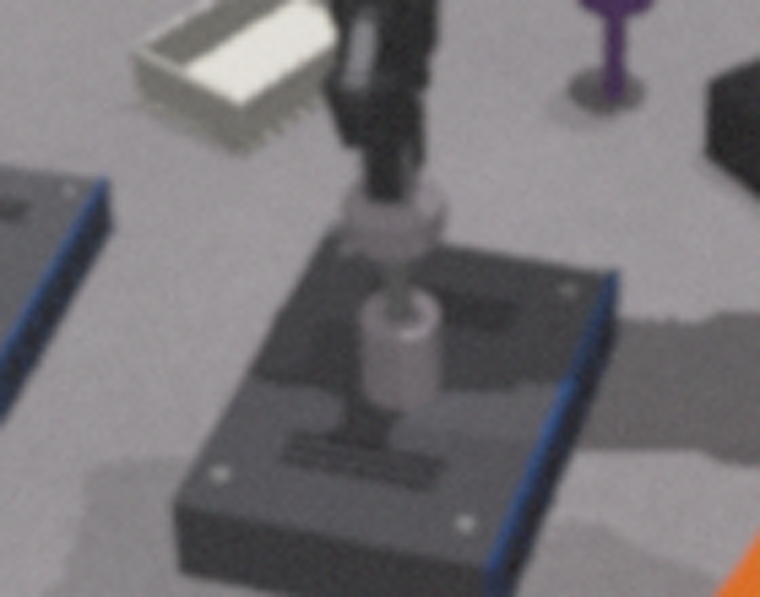

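The rod enters the bore at crop (400,300), and the collar is far above the rim. I carry on slowly.

>>> {"api": "send_rows", "payload": {"plan": [{"dx":0,"dy":0,"dz":-1,"yaw":0,"grip":1},{"dx":0,"dy":0,"dz":-2,"yaw":0,"grip":1},{"dx":0,"dy":0,"dz":-3,"yaw":0,"grip":1},{"dx":0,"dy":0,"dz":-4,"yaw":0,"grip":1}]}}

```text
t: 8.7
tool_pos: [0.5461, 0.1353, 0.1624]
eef_rot: [0.846, -0.533, 0.001, -0.001]
ft_force: [-1.9, -2.2, 1.4]
gripper_width: 0.0176
```

>>> {"api": "send_rows", "payload": {"plan": [{"dx":0,"dy":0,"dz":-1,"yaw":0,"grip":1},{"dx":0,"dy":0,"dz":-2,"yaw":0,"grip":1},{"dx":0,"dy":0,"dz":-3,"yaw":0,"grip":1},{"dx":0,"dy":0,"dz":-4,"yaw":0,"grip":1}]}}

```text
t: 9.1
tool_pos: [0.5462, 0.1353, 0.1584]
eef_rot: [0.846, -0.533, 0.001, -0.001]
ft_force: [-1.0, -0.8, 8.5]
gripper_width: 0.0174
```

>>> {"api": "send_rows", "payload": {"plan": [{"dx":0,"dy":0,"dz":-1,"yaw":0,"grip":1},{"dx":0,"dy":0,"dz":-2,"yaw":0,"grip":1},{"dx":0,"dy":0,"dz":-3,"yaw":0,"grip":1},{"dx":0,"dy":0,"dz":-4,"yaw":0,"grip":1}]}}

```text
t: 9.5
tool_pos: [0.5462, 0.1354, 0.1545]
eef_rot: [0.846, -0.533, 0.001, -0.001]
ft_force: [-2.2, -0.9, 9.5]
gripper_width: 0.0175
```

>>> {"api": "send_rows", "payload": {"plan": [{"dx":0,"dy":0,"dz":-1,"yaw":0,"grip":1},{"dx":0,"dy":0,"dz":-2,"yaw":0,"grip":1},{"dx":0,"dy":0,"dz":-3,"yaw":0,"grip":1}]}}

```text
t: 9.8
tool_pos: [0.5462, 0.1354, 0.1515]
eef_rot: [0.846, -0.533, 0.001, -0.001]
ft_force: [-2.1, -0.3, 10.2]
gripper_width: 0.0173
```

>>> {"api": "send_rows", "payload": {"plan": [{"dx":0,"dy":0,"dz":-0.7,"yaw":0,"grip":1},{"dx":0,"dy":0,"dz":-1.4,"yaw":0,"grip":1},{"dx":0,"dy":0,"dz":-2,"yaw":0,"grip":1}]}}

```text
t: 10.1
tool_pos: [0.5462, 0.1354, 0.1494]
eef_rot: [0.846, -0.533, 0.001, -0.001]
ft_force: [-2.8, -0.0, 9.5]
gripper_width: 0.0176
```

>>> {"api": "send_rows", "payload": {"plan": [{"dx":0,"dy":0,"dz":-0.5,"yaw":0,"grip":1},{"dx":0,"dy":0,"dz":-1,"yaw":0,"grip":1}]}}

```text
t: 10.3
tool_pos: [0.5462, 0.1354, 0.1484]
eef_rot: [0.846, -0.533, 0.001, -0.001]
ft_force: [-2.8, -1.3, 9.8]
gripper_width: 0.018
```

>>> {"api": "send_rows", "payload": {"plan": [{"dx":0,"dy":0,"dz":-0.5,"yaw":0,"grip":1},{"dx":0,"dy":0,"dz":-1,"yaw":0,"grip":1}]}}

```text
t: 10.5
tool_pos: [0.5462, 0.1354, 0.1474]
eef_rot: [0.846, -0.533, 0.001, -0.001]
ft_force: [-2.5, -0.8, 9.9]
gripper_width: 0.0175
```

>>> {"api": "send_rows", "payload": {"plan": [{"dx":-0.3,"dy":0,"dz":-0.3,"yaw":0,"grip":1},{"dx":-0.5,"dy":0,"dz":-0.6,"yaw":0,"grip":1}]}}

```text
t: 10.7
tool_pos: [0.5458, 0.1353, 0.1469]
eef_rot: [0.846, -0.533, 0.001, -0.001]
ft_force: [-1.9, -0.1, 9.0]
gripper_width: 0.0174
```

>>> {"api": "send_rows", "payload": {"plan": [{"dx":0,"dy":0,"dz":-0.3,"yaw":0,"grip":1},{"dx":0,"dy":0,"dz":-0.6,"yaw":0,"grip":1}]}}

```text
t: 10.9
tool_pos: [0.5458, 0.1354, 0.1463]
eef_rot: [0.846, -0.533, 0.001, -0.001]
ft_force: [-2.3, -1.0, 9.4]
gripper_width: 0.0174
```

>>> {"api": "send_rows", "payload": {"plan": [{"dx":0,"dy":0,"dz":-0.3,"yaw":0,"grip":1},{"dx":0,"dy":0,"dz":-0.6,"yaw":0,"grip":1}]}}

```text
t: 11.1
tool_pos: [0.5461, 0.1354, 0.146]
eef_rot: [0.846, -0.533, 0.001, -0.001]
ft_force: [-2.2, -1.0, 14.0]
gripper_width: 0.018
```

>>> {"api": "send_rows", "payload": {"plan": [{"dx":0,"dy":0,"dz":-0.3,"yaw":0,"grip":1},{"dx":0,"dy":0,"dz":-0.6,"yaw":0,"grip":1}]}}

```text
t: 11.3
tool_pos: [0.5464, 0.1356, 0.1459]
eef_rot: [0.846, -0.533, 0.001, -0.001]
ft_force: [-2.8, -1.4, 17.5]
gripper_width: 0.018
```

>>> {"api": "send_rows", "payload": {"plan": [{"dx":0,"dy":0,"dz":-0.4,"yaw":0,"grip":1},{"dx":0,"dy":0,"dz":-0.4,"yaw":0,"grip":1}]}}

```text
t: 11.5
tool_pos: [0.5465, 0.1357, 0.1458]
eef_rot: [0.846, -0.533, 0.001, -0.002]
ft_force: [-3.8, -0.8, 19.5]
gripper_width: 0.0176
```

Bottom felt: the force climbs 9→19.5 N with the tool stalled at z≈0.146, so the depth is about 37 mm. Now I ease the push and open the fingers slightly.

>>> {"api": "send_rows", "payload": {"plan": [{"dx":0,"dy":0,"dz":0.8,"yaw":0,"grip":1},{"dx":0,"dy":0,"dz":1.5,"yaw":0,"grip":1},{"dx":0,"dy":0,"dz":1.8,"yaw":0,"grip":0.65},{"dx":0,"dy":0,"dz":1.8,"yaw":0,"grip":0.65},{"dx":0,"dy":0,"dz":1.8,"yaw":0,"grip":0.65},{"dx":0,"dy":0,"dz":1.8,"yaw":0,"grip":0.65}], "newtons": 20}}

```text
t: 12.1
tool_pos: [0.545, 0.1351, 0.1452]
eef_rot: [0.846, -0.533, -0.0, 0.0]
ft_force: [-0.3, -0.8, -0.2]
gripper_width: 0.0299
```

```bash
python3 m.py f; python3 - <<'E'
from h import *
a=np.load('f_side.npz')['im'][180:290,170:310,::-1]
cv2.imwrite('pics/f_c.png',cv2.resize(a,(760,597),interpolation=cv2.INTER_CUBIC))
E
```

```text
tcp [0.545  0.1351 0.1452] [-0.27 -0.84 -0.22] 0.029919600265550555 12.1
top -100 8 [554.6 106. ] 12.9 mean [557.1 106.2  46.1]
side -100 56 [543.9 135.1] 33.6 mean [537.6 142.9  48.2]
side -92 35 [539.7 137.6] 17.3 mean [533.9 144.2  57.5]
side -84 40 [539.6 136.7] 17.6 mean [533.9 143.5  65.2]
side -76 35 [538.6 138.1] 17.2 mean [533.8 144.1  73.4]
side -68 85 [542.8 134.7] 18.7 mean [539.7 139.4  82.3]
side -60 40 [539.5 138.9] 15.9 mean [539.1 139.3  87.2]
side -52 8 [541.1 137.6] 4.8 mean [540.6 138.4  95.9]
side -36 27 [538.5 142.1] 19.8 mean [532.4 148.8 115. ]
side -28 46 [540.  137.3] 21.5 mean [530.8 146.1 120.9]
side -20 114 [540.1 138.8] 23.7 mean [536.9 140.7 129. ]
side -12 10 [536.4 135.6] 21.7 mean [534.7 146.3 138.5]
side -4 28 [534.6 136.1] 25.0 mean [533.  143.7 145.6]
```

View pics/f_c.png

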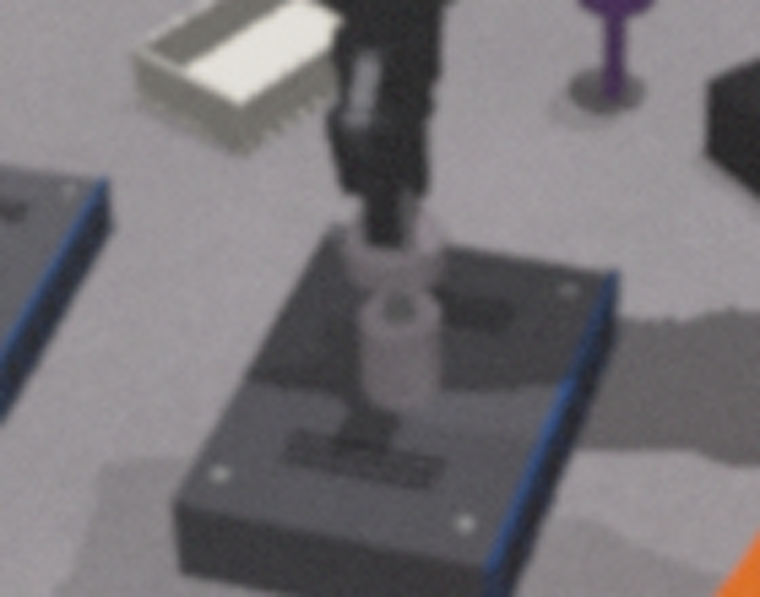

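The fingers are open to 30 mm around the head, with their tips above the collar; the collar's underside is about 27 mm above the rim (crop: collar 393,260, rim 400,305). Now I push the collar down.

>>> {"api": "send_rows", "payload": {"plan": [{"dx":0,"dy":0,"dz":-2,"yaw":0,"grip":0.65},{"dx":0,"dy":0,"dz":-4,"yaw":0,"grip":0.65},{"dx":0,"dy":0,"dz":-6,"yaw":0,"grip":0.65},{"dx":0,"dy":0,"dz":-8,"yaw":0,"grip":0.65},{"dx":0,"dy":0,"dz":-10,"yaw":0,"grip":0.65},{"dx":0,"dy":0,"dz":-12,"yaw":0,"grip":0.65}]}}

```text
t: 12.8
tool_pos: [0.5451, 0.135, 0.1333]
eef_rot: [0.846, -0.533, 0.0, -0.0]
ft_force: [0.5, -0.3, 2.0]
gripper_width: 0.0299
```

>>> {"api": "send_rows", "payload": {"plan": [{"dx":0,"dy":0,"dz":-2,"yaw":0,"grip":0.65},{"dx":0,"dy":0,"dz":-4,"yaw":0,"grip":0.65},{"dx":0,"dy":0,"dz":-6,"yaw":0,"grip":0.65}]}}

```text
t: 13.1
tool_pos: [0.545, 0.135, 0.1272]
eef_rot: [0.846, -0.533, 0.0, 0.0]
ft_force: [-0.1, -0.0, 0.9]
gripper_width: 0.03
```

```bash
python3 m.py g; python3 - <<'E'
from h import *
a=np.load('g_side.npz')['im'][180:290,170:310,::-1]
cv2.imwrite('pics/g_c.png',cv2.resize(a,(760,597),interpolation=cv2.INTER_CUBIC))
E
```

```text
tcp [0.545  0.135  0.1272] [-0.13 -0.03  0.91] 0.02995156395748634 13.1
side -92 134 [544.5 135.9] 34.6 mean [542.4 142.7  41.9]
side -84 148 [545.1 134.8] 35.0 mean [539.3 142.2  45. ]
side -76 38 [539.7 137.7] 16.9 mean [533.3 144.   55.5]
side -68 35 [538.8 138.4] 16.9 mean [534.9 145.   63.4]
side -60 35 [540.1 136.2] 17.3 mean [533.9 143.5  70.7]
side -52 55 [540.  138.4] 18.5 mean [535.9 143.1  79.8]
side -44 45 [539.6 138.4] 15.7 mean [537.5 141.3  84.8]
side -28 39 [541.1 137.2] 21.2 mean [534.1 147.  103.5]
side -20 45 [540.2 138. ] 21.1 mean [532.8 147.7 110.9]
side -12 89 [541.6 136.8] 22.9 mean [536.2 137.7 117.9]
side -4 25 [537.  139.5] 24.3 mean [532.  145.3 127.7]
```

View pics/g_c.png

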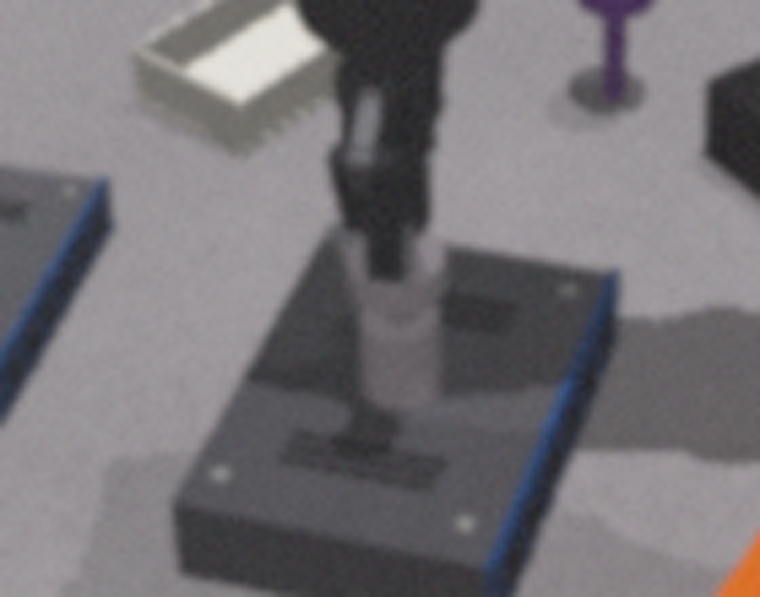

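The collar is moving down under the fingertips (crop 393,275), with about 16 mm still to go.

>>> {"api": "send_rows", "payload": {"plan": [{"dx":0,"dy":0,"dz":-2,"yaw":0,"grip":0.65},{"dx":0,"dy":0,"dz":-4,"yaw":0,"grip":0.65},{"dx":0,"dy":0,"dz":-6,"yaw":0,"grip":0.65},{"dx":0,"dy":0,"dz":-8,"yaw":0,"grip":0.65},{"dx":0,"dy":0,"dz":-10,"yaw":0,"grip":0.65},{"dx":0,"dy":0,"dz":-11,"yaw":0,"grip":0.65}]}}

```text
t: 13.8
tool_pos: [0.5449, 0.135, 0.1161]
eef_rot: [0.846, -0.533, -0.0, 0.0]
ft_force: [-0.9, -1.5, 1.5]
gripper_width: 0.0302
```

>>> {"api": "send_rows", "payload": {"plan": [{"dx":0,"dy":0,"dz":-0.7,"yaw":0,"grip":0.65},{"dx":0,"dy":0,"dz":-1.4,"yaw":0,"grip":0.65},{"dx":0,"dy":0,"dz":-2,"yaw":0,"grip":0.65}]}}

```text
t: 14.1
tool_pos: [0.545, 0.135, 0.1143]
eef_rot: [0.846, -0.533, 0.0, 0.0]
ft_force: [0.2, -1.0, 1.6]
gripper_width: 0.03
```

>>> {"api": "send_rows", "payload": {"plan": [{"dx":0,"dy":0,"dz":-0.7,"yaw":0,"grip":0.65},{"dx":0,"dy":0,"dz":-1.4,"yaw":0,"grip":0.65}]}}

```text
t: 14.3
tool_pos: [0.545, 0.135, 0.1129]
eef_rot: [0.846, -0.533, 0.0, 0.0]
ft_force: [1.1, -1.1, 2.2]
gripper_width: 0.0299
```

>>> {"api": "send_rows", "payload": {"plan": [{"dx":0,"dy":0,"dz":-0.7,"yaw":0,"grip":0.65},{"dx":0,"dy":0,"dz":-1.4,"yaw":0,"grip":0.65}]}}

```text
t: 14.5
tool_pos: [0.545, 0.135, 0.1115]
eef_rot: [0.846, -0.533, 0.0, 0.0]
ft_force: [1.1, -1.4, 1.8]
gripper_width: 0.0298
```

>>> {"api": "send_rows", "payload": {"plan": [{"dx":0,"dy":0,"dz":-0.5,"yaw":0,"grip":0.65},{"dx":0,"dy":0,"dz":-1,"yaw":0,"grip":0.65}]}}

```text
t: 14.7
tool_pos: [0.5453, 0.1347, 0.1108]
eef_rot: [0.846, -0.533, 0.0, -0.0]
ft_force: [-1.0, -3.0, 7.3]
gripper_width: 0.0298
```

>>> {"api": "send_rows", "payload": {"plan": [{"dx":0,"dy":0,"dz":-0.5,"yaw":0,"grip":0.65},{"dx":0,"dy":0,"dz":-1,"yaw":0,"grip":0.65}]}}

```text
t: 14.9
tool_pos: [0.5454, 0.1347, 0.1106]
eef_rot: [0.846, -0.534, 0.001, -0.0]
ft_force: [-4.0, -4.4, 20.4]
gripper_width: 0.0294
```

The collar is on the rim: the force rises steeply at z≈0.1107, about where expected. Backing off.

>>> {"api": "send_rows", "payload": {"plan": [{"dx":0,"dy":0,"dz":1.5,"yaw":0,"grip":0.65},{"dx":0,"dy":0,"dz":3,"yaw":0,"grip":0.6},{"dx":0,"dy":0,"dz":4,"yaw":0,"grip":0.5},{"dx":0,"dy":0,"dz":4,"yaw":0,"grip":0.4},{"dx":0,"dy":0,"dz":4,"yaw":0,"grip":0.4},{"dx":0,"dy":0,"dz":20,"yaw":0,"grip":0.4},{"dx":0,"dy":0,"dz":45,"yaw":0,"grip":0.4},{"dx":0,"dy":0,"dz":80,"yaw":0,"grip":0.4},{"dx":0,"dy":0,"dz":120,"yaw":0,"grip":0.4},{"dx":0,"dy":-40,"dz":140,"yaw":0,"grip":0.4},{"dx":0,"dy":-80,"dz":140,"yaw":0,"grip":0.4},{"dx":0,"dy":-120,"dz":140,"yaw":0,"grip":0.4},{"dx":0,"dy":-160,"dz":140,"yaw":0,"grip":0.4},{"dx":0,"dy":-200,"dz":140,"yaw":0,"grip":0.4},{"dx":0,"dy":-200,"dz":140,"yaw":0,"grip":0.4}]}}

```text
t: 16.4
tool_pos: [0.5444, -0.0721, 0.2492]
eef_rot: [0.844, -0.537, 0.001, 0.002]
ft_force: [-0.2, -0.2, -0.9]
gripper_width: 0.0513
```

```bash
python3 - <<'E'
from h import *
s=np.array([.545,.1345]); T=[]
for n in('top','side'):
    im,d=grab(n,'z'); W=cloud(n,d); A=W.reshape(-1,3); A=A[np.isfinite(A[:,0])]
    A=A[np.linalg.norm(A[:,:2]-s,axis=1)<.03]
    for z in range(46,180,6):
        q=A[(A[:,2]>=z/1e3)&(A[:,2]<(z+6)/1e3)]
        if len(q)>3:
            c,r=cv2.minEnclosingCircle((q[:,:2]*1e3).astype(np.float32)); print(n,z,len(q),np.round(c,1),round(r,1),(q.mean(0)*1e3).round(1))
    h=A[(A[:,2]>.15)]; print('top z',np.sort(h[:,2])[-20:].round(4), np.median(h[h[:,2]>.158][:,2]) )
    u,v=((218,190) if n=='top' else(243,225)); T.append(cv2.resize(im[v-40:v+40,u-50:u+50,::-1],(400,320),interpolation=cv2.INTER_CUBIC))
cv2.imwrite('pics/z_c.png',np.hstack(T)); print(bot.get_obs()['t'])
E
```

```text
top 46 28 [544.5 134.3] 29.1 [530.6 131.3  47.6]
top 52 11 [539.7 127.3] 15.4 [535.9 122.8  55.6]
top 58 9 [538.2 125.8] 13.7 [534.6 124.2  60.6]
top 64 5 [535.1 121.9] 8.0 [533.7 122.3  67.9]
top 88 12 [534.6 126.7] 15.3 [532.1 122.8  91.3]
top 94 20 [541.4 130.3] 20.7 [538.4 121.6  97.1]
top 100 206 [545.8 133.1] 21.5 [542.4 130.6 103.2]
top 106 7 [541.5 123.4] 12.3 [541.3 127.4 107. ]
top 112 4 [542.9 130.3] 3.0 [542.5 129.9 115.8]
top 142 7 [541.1 131.2] 7.5 [539.1 130.1 145.4]
top 148 7 [542.5 128.5] 7.5 [541.3 127.1 150.1]
top 154 9 [544.3 131.4] 9.4 [540.  129.5 157.4]
top 160 64 [546.5 133.7] 10.0 [546.2 133.5 163.7]
top 166 11 [545.  132.4] 8.4 [544.3 131.9 166.6]
top z [0.1652 0.1652 0.1654 0.1654 0.1654 0.1656 0.1657 0.1657 0.1658 0.1661
 0.1662 0.1662 0.1664 0.1664 0.1665 0.1665 0.1665 0.1672 0.1672 0.1674] 0.16405232050160667
side 46 27 [537.3 133.2] 21.9 [535.  144.5  49. ]
side 52 23 [539.4 138. ] 17.0 [533.2 144.1  54.5]
side 58 36 [538.6 138.8] 17.1 [534.7 144.7  61.2]
side 64 24 [540.2 136.4] 16.9 [533.3 143.   66.9]
side 70 31 [539.4 137.2] 17.1 [534.3 144.4  73. ]
[... 222 characters left out ...]
.4] 23.4 [540.4 136.7 102.4]
side 106 10 [537.2 138.4] 7.9 [540.  136.5 108.3]
side 112 7 [541.4 136.6] 4.8 [541.2 137.7 114.2]
side 118 14 [541.  137.4] 5.6 [539.9 137.6 120.8]
side 124 7 [540.8 135.9] 5.1 [539.7 137.4 127.2]
side 130 11 [541.  135.9] 5.0 [540.1 137.7 132.6]
side 136 4 [536.7 139.6] 3.7 [536.4 139.7 139.8]
side 142 20 [539.6 138.8] 8.2 [538.2 140.1 145.2]
side 148 14 [539.1 139.2] 8.3 [538.9 141.2 151.6]
side 154 19 [542.1 137.6] 9.8 [539.1 140.5 156.9]
side 160 44 [543.3 136. ] 10.5 [541.9 135.7 163.1]
top z [0.1633 0.1635 0.1636 0.1637 0.1638 0.1638 0.1639 0.1641 0.1642 0.1642
 0.1644 0.1646 0.1647 0.1648 0.1649 0.1649 0.165  0.1652 0.1656 0.1657] 0.16318783206524928
16.5
```

View pics/z_c.png

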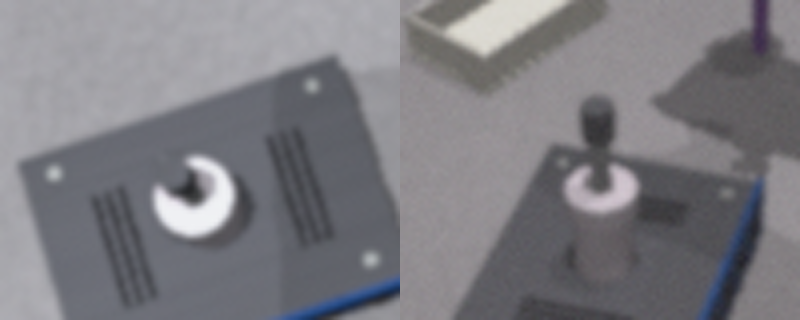

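View pics/z_side.png

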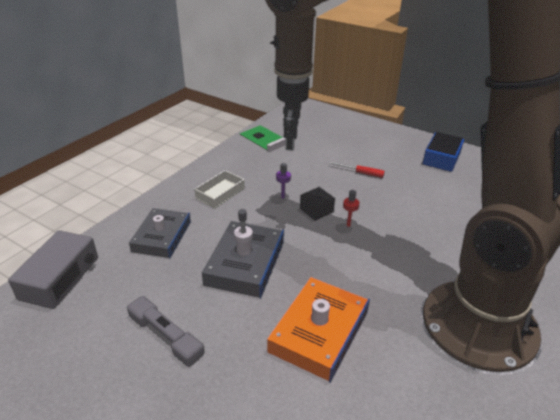

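The gauge stands upright in the socket: head top at 0.164 m, collar top at 0.103 m (rim 85 + 18 mm). The bystanders are in their original places. Handing in.

```bash
python3 -c "
from rig import bot
print(bot.job_done())"
```

```text
the job is handed in; nothing more can be done
None
```

The socket is about 37 mm deep. The gauge is standing upright in it, foot on the bottom and collar flat on the rim. I handed the job in at about 16.5 s of the 72 s allowed.

- **Finding the bottom:** I gripped the gauge by its head and pushed it past the spring grip, which resisted with about 11–12 N. I stopped when the tool stalled and the wrist reading rose to 19.5 N, or about 21 N on the socket once the gauge's weight is added.
- **Setting the collar:** I opened the fingers to 30 mm round the head and pushed the collar down with the fingertips. It slid at about 2 N until it met the rim, where the highest reading was 20.4 N. I then backed off and moved the arm clear.
- **Last checks:** The pictures show the collar top at about 103 mm, which is the 85 mm rim plus the 18 mm collar. The head top is at 163–164 mm, which also gives 37–38 mm of depth. The rod is upright to within measuring noise. The handset, screwdriver, tray and look-alikes look undisturbed.
- **Disagreements:** The two cameras differed by 2–4 mm on absolute position, so I worked from their average and the offsets between objects. The sideways force stayed under about 3 N during insertion, reaching 3.8 N at the bottom and about 6 N as the collar seated. The force readings come only at the end of each move, so brief peaks in between were not seen.

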